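# Index the tilting stage and hold a cork block flush on its patch

## Task

A veneer patch has just been set on the sloping panel of the small rotary table. Turn the table by its upright handle, counter-clockwise seen from above, to its next click position, so that the slope faces you; then pick the cork block up off the bench and press it flat on the patch, lengthwise up the slope and squarely covering it, matching the slope by feel. Finish still gripping the block and holding it flush and firmly pressed there; leave the other things on the bench where they are.

Things in the scene. Friction and masses are not known exactly. Their poses are not given: they have to be found in the camera images.
- index_base: round grey base, 176 mm across, screwed to the bench, with a small plunger housing on its far side. Origin: on the table's vertical axis, at the bench top. The table turns about this axis.
- index_table (a joint): angle of the rotary table (rad), growing counter-clockwise seen from above. Spring detents hold it at 0 (start) and at 1.05 (next position, 60 degrees on); a stop follows at 1.11. It takes about 4 N at the handle to leave a detent, turns easily in between, needs about as much again near 0.9 and from 0.98 on clicks in by itself.
- handle (a point): centre of the top of the upright round handle on the table's arm: black grip 18 mm across, its top 125 mm and its lower end 65 mm above the bench, 140 mm from the table's axis. It travels on a circle about that axis; pinch it from above (it may turn between the fingers) or push it. The stage's high edge never stands above 132 mm.
- patch (a point): centre of the upper face of the dark veneer patch (78 mm up the slope x 48 mm across, raised 2 mm) on the tilting plywood panel (102x86 mm). x points up the slope, y level across it, z out of the face. Slope 15 to 33 degrees, varies, locked. With the table indexed it rises away from the robot (within 0.25 rad), patch 75 to 105 mm above the bench.
- cork_block: rectangular cork block, 45 (its x) x 75 (its y) x 26 (its z) mm, about 50 g, lying flat on the bench. Origin: centre of its underside, which goes on the patch. Grip it across the 45 mm width, from above, with the fingertips 10 mm or so above its underside.
- wax_tin: squat round wax tin, 66 mm across, 24 mm high; bystander. Origin: centre of its underside.
- cabinet_driver: small screwdriver with a brown handle, 134 mm long, 23 mm high, lying on the bench; bystander. Origin: underside, middle.
- mount_screw_tub_0: small tub of screws, 46x37x23 mm; bystander. Origin: underside, middle.
- card_scraper: flat scraper in a wooden holder, 44x130x14 mm; bystander. Origin: underside, middle.
There are look-alikes about, which are no part of the job. Leave any green look-alike of the cork_block alone.

How it is judged:
On the way, in this order (a step that is already met when the one before it is completed fails the run):
1. the rotary table stands in its next detent (value of joint index_table between 0.98 and 1.1 rad), for 0.2 s.
2. the cork block is lifted clear of the bench in the gripper (all of step 1 and height (world z) of cork_block above 0.03 m and contact force between cork_block and the fingers above 1 N), for 0.1 s.
At the end, for the whole second after the job is handed in: The table is in its next detent (0.98 to 1.10 rad); the block's underside centre lies within 14 mm of the patch centre, its faces parallel within 0.06 rad, its length along the slope within 0.2 rad; it presses on the stage with more than 3 N, is at rest and still gripped with more than 2 N (all of step 1 and distance between cork_block and patch below 0.014 m and angle between the z axis of cork_block and the z axis of patch, either way round below 0.06 rad and angle between the y axis of cork_block and the x axis of patch, either way round below 0.2 rad and contact force between cork_block and index_base above 3 N and contact force between cork_block and the fingers above 2 N and linear speed of cork_block below 0.01 m/s); the arm keeps its last pose, push and grip.
It fails at once if a bystander was shifted by more than 25 mm (distance of any of wax_tin, cabinet_driver, mount_screw_tub_0, card_scraper from where it was at the start of the episode above 0.025 m).
It also fails if it takes over 53 s, if anything falls off the work surface, if the arm or the gripper's body presses on something with over 40 N, if the wrist force passes 120 N, or if a joint passes its speed limit or range.

## Robot

A 6-joint arm with a two-finger parallel gripper is mounted at the origin on a cart in front of the work surface, level with it; the furniture and walls round the work are solid. World frame = base frame: x ahead of the robot, y to its left, z up, the work surface at z = 0. Lengths are in m, angles in rad, forces in N, time in s.
With the tool pointing down it reaches from about 0.15 to 0.775 m from the base axis. Payload 6.1 kg.
Tool frame: the origin (TCP) lies midway between the tips of the shut fingers; the grasp point (between the pads) lies 19 mm behind it; z points along the fingers, y is the direction in which the jaws open and shut (so a half turn about z gives the same grasp; the last joint's range is limited). The gripper opens to 85 mm and grips with 20 to 120 N. Pads are 22 mm wide; open, the fingers measure 114 mm over their backs; the gripper's body (76 mm by 85 mm) begins 54 mm behind the grasp point. The pads swing forward as they close: fully open they stand 13 mm farther back than shut.
Start: joints at [1.113, 0.126, -0.04, 1.405, 0, 1.571], TCP at [0.232, 0.471, 0.231] pointing down, gripper open.
Joint ranges: [-2.72, 2.72], [-0.95, 1.95], [-1.27, 1.35], [-1.78, 2.02], [-1.46, 1.47], [-3.14, 3.14]. Speed limits (rad/s): [2.39, 2.39, 3.01, 3.14, 3.14, 3.14].

## Interface

Orientations are given as a 3x3 rotation matrix whose columns are the frame's x, y, z axes.
In Python, from bench import ctrl, imaging gives the robot as it stands.
- The arm moves only by the tool step_arm, never from a script. Its arguments are lists of equal length, an entry for each row: "delta_pos": the shift along the tool's x, y, z in mm, a list of three; "turn": the turn, a rotation vector about the tool's x, y, z in degrees, a list of three; "grip": the opening, from 0 (shut) to 1 (fully open). A call has 1 to 10 rows; each row is the pose to reach, as a shift and turn from the pose commanded when the call began, along the tool's axes at that moment; what a row does not reach only later rows make up. A row lasts 1/12 s, in which the tool goes at most 41.7 mm and 7.16 degrees, less where a joint would pass 70% of its speed; a pose out of reach is approached as far as the arm can. A call with a gripper value outside its range is refused whole. The fingers move at their own pace and stop on an object; "force" is the grip in N (left out, the last holds). Time passes only in rows, so rows that repeat a pose let the fingers close. It gives the time, the measured TCP pose, the force and the opening at its end, in the units of the state.
- ctrl.sense(): the state, without advancing time (a new reading comes with each control period).
- imaging.snapshot(name): name is "scene" or "top"; returns (picture, depth): 420x560x3 uint8, blue, green, red; 420x560 float32, m along the optical axis (not along the pixel's ray), 0 where there is no reading.
- imaging.camera_model(name): a dict with "camera_matrix" (3x3 intrinsics, pixels), "world_from_camera" (4x4, takes a point from camera to world coordinates). Camera axes: x right, y down, z forward; pixel columns grow to the right and rows downward; lengths in m; the calibration is good to about 2 mm. A picture is of the moment at which its call begins. camera_model takes no time and is no camera call.
- ctrl.close_job(): hands the job in, once; it reports no verdict.
The state is a dict: "time": time; "qpos": joint angles; "dq": joint speeds; "joint_torque": joint torques, N m; "tool_pos": TCP position; "eef_rot": TCP orientation; "ft_force": force on the tool from outside, world axes, zero at the start; "wrist_torque": the same for the moment, N m; "width": finger opening in m.
Only numpy, scipy, OpenCV 4.12 (cv2) and the standard library are available. Lean on these libraries where they do the work, as an engineer would, in place of code of your own. Each camera call takes 0.05 s, during which the arm holds its last target. There are 200 camera calls.

## Working session

There is one attempt and no reset: what is moved stays moved. The work goes in short steps, Python scripts to look and compute and a tool call to move; the robot and the scene stay as the last step left them, time stands still between calls to the robot, and variables do not carry over. Pictures are saved under pics/ and viewed, about 8 in all and at most 12, crops included, and the job is handed in when it is done.

Besides the shell and the picture viewer there is one more tool, called after "Call:" in YAML: its name, and indented under it one key for each argument. step_arm: Moves the arm, as the interface text tells. Its arguments: {"type":"object","properties":{"delta_pos":{"type":"array","items":{"type":"array","items":{"type":"number"}}},"turn":{"type":"array","items":{"type":"array","items":{"type":"number"}}},"grip":{"type":"array","items":{"type":"number"}},"force":{"type":"number"}},"required":["delta_pos","turn","grip"]}

```bash
mkdir -p pics; ls; cat > h.py <<'E'
import numpy as np, cv2
from bench import ctrl, imaging
def snap(n):
    im,d=imaging.snapshot(n); return im,d,imaging.camera_model(n)
def cloud(d,m):
    K=m["camera_matrix"];T=np.array(m["world_from_camera"]);v,u=np.mgrid[:d.shape[0],:d.shape[1]]
    P=np.dstack([(u-K[0][2])*d/K[0][0],(v-K[1][2])*d/K[1][1],d])@T[:3,:3].T+T[:3,3]
    P[d==0]=np.nan; return P
E
python3 - <<'E'
from h import *
for n in("scene","top"):
    im,d,m=snap(n); cv2.imwrite(f"pics/{n}0.png",im); np.savez(f"pics/{n}0.npz",im=im,P=cloud(d,m))
    print(n,np.round(m["world_from_camera"],3).tolist(),np.round(m["camera_matrix"],1).tolist(),(d==0).mean())
s=ctrl.sense();print({k:np.round(v,3).tolist() for k,v in s.items()})
E
```

```text
pics
scene [[0.895, -0.303, 0.328, 0.074], [-0.446, -0.584, 0.679, -0.568], [-0.014, -0.754, -0.657, 0.886], [0.0, 0.0, 0.0, 1.0]] [[486.1, 0.0, 271.0], [0.0, 486.1, 217.1], [0.0, 0.0, 1.0]] 0.00383078231292517
top [[-0.016, -0.995, 0.099, 0.367], [-1.0, 0.018, 0.014, 0.228], [-0.015, -0.099, -0.995, 1.29], [0.0, 0.0, 0.0, 1.0]] [[459.0, 0.0, 289.2], [0.0, 459.0, 205.2], [0.0, 0.0, 1.0]] 0.004141156462585034
{'time': 0.1, 'qpos': [1.113, 0.126, -0.04, 1.405, 0.0, 1.571], 'dq': [-0.001, 0.001, 0.002, 0.001, 0.002, 0.0], 'joint_torque': [0.001, -43.69, 35.361, 0.014, 0.0, 0.0], 'tool_pos': [0.232, 0.471, 0.231], 'eef_rot': [[-0.897, 0.442, -0.001], [0.442, 0.897, -0.001], [0.0, -0.001, -1.0]], 'ft_force': [0.689, -0.604, -0.787], 'wrist_torque': [-0.0, -0.025, -0.0], 'width': 0.085}
```

View pics/scene0.png

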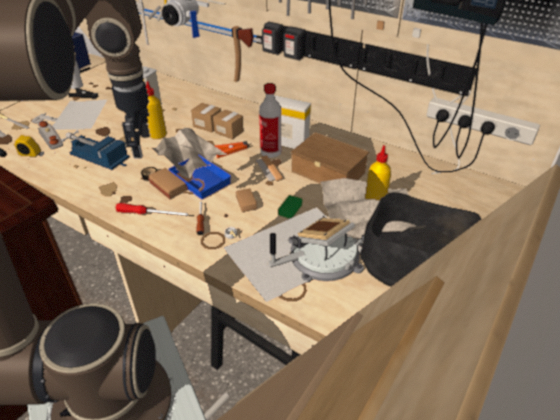

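View pics/top0.png

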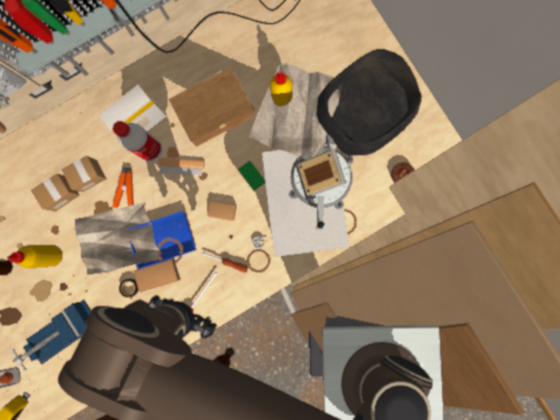

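The robot is at the bottom of the top view. The table is at (321,177), its handle at (320,224), the probable cork block at (221,207), and the green look-alike at (250,176). I'll zoom in and measure.

```bash
python3 - <<'E'
from h import *
z=np.load("pics/top0.npz");im=z["im"];P=z["P"]
c=cv2.resize(im[130:290,110:370],None,fx=3,fy=3,interpolation=cv2.INTER_CUBIC);cv2.imwrite("pics/crop1.png",c)
for n,(u,v) in dict(block=(221,207),brown=(157,277),green=(250,176),handle=(320,224),patch=(320,174),benchnear=(235,225),drv=(232,264),tub=(258,240)).items(): print(n,np.round(P[v,u],3))
# plane fit of the plywood region
hsv=cv2.cvtColor(im,cv2.COLOR_BGR2HSV)
def rep(name,u0,u1,v0,v1,zlo,zhi):
    m=np.zeros(im.shape[:2],np.uint8);m[v0:v1,u0:u1]=((P[...,2]>zlo)&(P[...,2]<zhi))[v0:v1,u0:u1]
    Q=P[m>0]; r=cv2.minAreaRect((Q[:,:2]*1000).astype(np.float32)); print(name,len(Q),np.round(Q.mean(0),3),np.round(r[0],1),np.round(r[1],1),round(r[2],1)); return m
rep("block",200,245,190,225,.018,.04); rep("handle",305,335,210,240,.11,.14)
rep("brown",130,185,258,295,.008,.06)
print(np.round(P[145:210:6,321],3).tolist())
E
```

```text
block [0.49  0.434 0.029]
brown [0.301 0.608 0.035]
green [0.575 0.353 0.033]
handle [0.433 0.167 0.13 ]
patch [0.566 0.163 0.099]
benchnear [0.441 0.399 0.002]
drv [0.333 0.406 0.021]
tub [0.398 0.334 0.019]
block 438 [0.481 0.434 0.027] [481.6 434.5] [75.7 44.9] 79.8
handle 40 [0.432 0.165 0.125] [432.7 164.3] [15.3 15.2] 88.1
brown 1257 [0.31  0.621 0.03 ] [304.8 615. ] [ 99.1 147.9] 0.3
[[0.657, 0.155, 0.04], [0.639, 0.155, 0.045], [0.61, 0.159, 0.103], [0.595, 0.159, 0.099], [0.579, 0.16, 0.097], [0.562, 0.16, 0.102], [0.548, 0.16, 0.091], [0.532, 0.16, 0.09], [0.523, 0.157, 0.034], [0.506, 0.158, 0.04], [0.49, 0.158, 0.038]]
```

View pics/crop1.png

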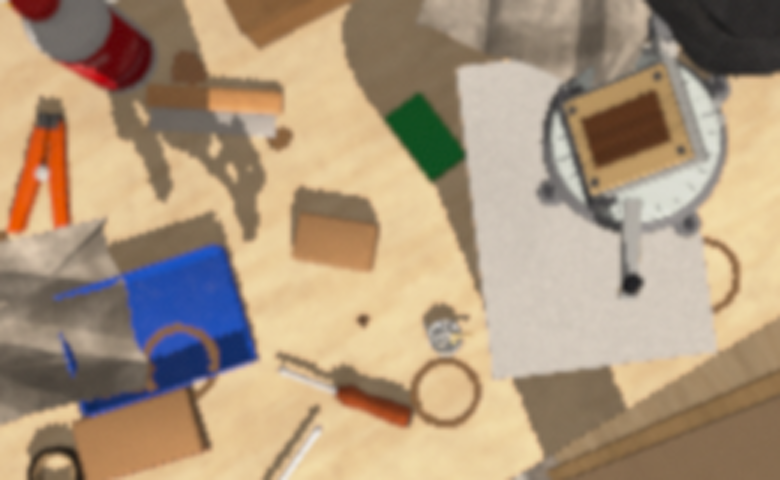

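```bash
cat >> h.py <<'E'
def circ(Q):
    A=np.c_[Q,np.ones(len(Q))];s=np.linalg.lstsq(A,(Q**2).sum(1),rcond=None)[0];return s[:2]/2,np.sqrt(s[2]+(s[:2]**2).sum()/4)
def patchfit(im,P,c,R=.055):
    # dark brown patch pixels near table axis
    h=cv2.cvtColor(im,cv2.COLOR_BGR2HSV); near=(np.hypot(P[...,0]-c[0],P[...,1]-c[1])<R)&(P[...,2]>.06)&(P[...,2]<.135)
    m=near&(h[...,2]<125)&(h[...,1]>100)
    m=cv2.morphologyEx(m.astype(np.uint8),cv2.MORPH_OPEN,np.ones((3,3)))
    k,l,s,_=cv2.connectedComponentsWithStats(m); m=l==1+np.argmax(s[1:,4])
    Q=P[m]; 
    w=np.ones(len(Q),bool)
    for _ in range(4):
        a=np.linalg.lstsq(np.c_[Q[w,:2],np.ones(w.sum())],Q[w,2],rcond=None)[0]; r=Q[:,2]-np.c_[Q[:,:2],np.ones(len(Q))]@a; w=abs(r)<2*r[w].std()
    n=np.array([-a[0],-a[1],1]);n/=np.linalg.norm(n); return m,Q,a,n,r[w].std()
E
python3 - <<'E'
from h import *
z=np.load("pics/top0.npz");im=z["im"];P=z["P"]
m=(P[...,2]>.02)&(P[...,2]<.05);m[:, :270]=0;m[:,375:]=0;m[:130]=0;m[235:]=0
hsv=cv2.cvtColor(im,cv2.COLOR_BGR2HSV);w=(m&(hsv[...,1]<60)&(hsv[...,2]>150)).astype(np.uint8)
k,l,s,_=cv2.connectedComponentsWithStats(w);w=(l==1+np.argmax(s[1:,4])).astype(np.uint8)
Q=P[w>0][:,:2];hull=cv2.convexHull((Q*1000).astype(np.float32))
print("minEncl",cv2.minEnclosingCircle(hull),"z",P[w>0][:,2].mean(),Q.min(0),Q.max(0),circ(hull[:,0]/1000))
for n in("top","scene"):
    zz=np.load(f"pics/{n}0.npz");m,Q,a,nn,sd=patchfit(zz["im"],zz["P"],(.567,.163));print(n,len(Q),Q.mean(0),nn,np.degrees(np.arccos(nn[2])),np.degrees(np.arctan2(-nn[1],-nn[0])),sd)
for v in range(170,330,20): print(v,[(u,np.round(P[v,u],2).tolist()) for u in range(340,480,30)])
E
```

```text
minEncl ((543.1295166015625, 131.38087463378906), 97.5976791381836) z 0.03507679445944672 [0.44880865 0.07313984] [0.6374504  0.17749038] (array([0.55042693, 0.14572018]), np.float64(0.0779071709671328))
top 441 [0.57001711 0.16709213 0.09472349] [-0.12845183  0.47215619  0.87210588] 29.29571416271524 -74.78080952412068 0.0018263954588981777
scene 220 [0.56578934 0.16268073 0.09457655] [-0.12311946  0.47280834  0.87252156] 29.247003375190992 -75.40430014188853 0.0007122297915161752
170 [(340, [0.57, 0.11, 0.11]), (370, [0.59, 0.02, 0.0]), (400, [0.58, -0.06, 0.03]), (430, [0.56, -0.11, 0.16]), (460, [0.55, -0.16, 0.23])]
190 [(340, [0.53, 0.11, 0.04]), (370, [0.53, 0.02, 0.0]), (400, [0.53, -0.06, 0.04]), (430, [0.52, -0.12, 0.12]), (460, [0.5, -0.17, 0.2])]
210 [(340, [0.48, 0.1, 0.01]), (370, [0.48, 0.02, 0.0]), (400, [0.48, -0.06, 0.0]), (430, [0.47, -0.12, 0.09]), (460, [0.46, -0.17, 0.16])]
230 [(340, [0.42, 0.11, 0.0]), (370, [0.42, 0.02, -0.0]), (400, [0.42, -0.07, -0.05]), (430, [0.41, -0.13, 0.07]), (460, [0.41, -0.16, 0.2])]
250 [(340, [0.37, 0.11, 0.0]), (370, [0.36, -0.01, -0.22]), (400, [nan, nan, nan]), (430, [0.36, -0.12, 0.08]), (460, [0.36, -0.17, 0.16])]
270 [(340, [0.29, 0.07, -0.39]), (370, [0.3, -0.01, -0.19]), (400, [0.31, -0.07, -0.06]), (430, [0.31, -0.13, 0.04]), (460, [0.31, -0.18, 0.13])]
290 [(340, [0.22, 0.07, -0.42]), (370, [0.23, -0.01, -0.25]), (400, [0.24, -0.08, -0.11]), (430, [0.25, -0.14, -0.01]), (460, [0.26, -0.19, 0.09])]
310 [(340, [0.14, 0.07, -0.49]), (370, [0.16, -0.02, -0.31]), (400, [0.18, -0.09, -0.17]), (430, [0.19, -0.15, -0.05]), (460, [0.2, -0.2, 0.05])]
```

```bash
cat >> h.py <<'E'
from scipy.spatial.transform import Rotation as Ro
def Rt(jaw,z=(0,0,-1)):
    z=np.array(z,float);z/=np.linalg.norm(z);y=np.array([np.cos(np.radians(jaw)),np.sin(np.radians(jaw)),0]);y-=z*(y@z);y/=np.linalg.norm(y)
    return np.c_[np.cross(y,z),y,z]
def rel(p,R=None):
    s=ctrl.sense();R0=np.array(s["eef_rot"]);d=R0.T@(np.array(p)-s["tool_pos"])*1000
    t=np.degrees(Ro.from_matrix(R0.T@R).as_rotvec()) if R is not None else np.zeros(3)
    print("d",np.round(d,1).tolist(),"turn",np.round(t,1).tolist())
E
python3 - <<'E'
from h import *
rel((.4327,.1643,.16),Rt(117))
E
```

```text
d [-315.5, -185.9, 70.9] turn [-0.1, -0.0, -53.2]
```

Call:
step_arm:
  delta_pos:
    - [-315, -186, 30]
    - [-315, -186, 30]
    - [-315, -186, 30]
    - [-315, -186, 30]
    - [-315, -186, 30]
    - [-315, -186, 30]
    - [-315, -186, 30]
    - [-315, -186, 30]
    - [-315, -186, 30]
    - [-315, -186, 30]
  turn:
    - [0, 0, -53]
    - [0, 0, -53]
    - [0, 0, -53]
    - [0, 0, -53]
    - [0, 0, -53]
    - [0, 0, -53]
    - [0, 0, -53]
    - [0, 0, -53]
    - [0, 0, -53]
    - [0, 0, -53]
  grip: [1, 1, 1, 1, 1, 1, 1, 1, 1, 1]

```text
time: 0.93
tool_pos: [0.4331, 0.1625, 0.2009]
eef_rot: [[-0.892, -0.452, -0.0], [-0.452, 0.892, -0.001], [0.0, -0.0, -1.0]]
ft_force: [0.9, 0.5, -0.0]
width: 0.0854
```

Call:
step_arm:
  delta_pos:
    - [0, 0, 40]
    - [0, 0, 80]
    - [0, 0, 113]
    - [0, 0, 113]
    - [0, 0, 113]
    - [0, 0, 113]
    - [0, 0, 113]
    - [0, 0, 113]
    - [0, 0, 113]
    - [0, 0, 113]
  turn:
    - [0, 0, 0]
    - [0, 0, 0]
    - [0, 0, 0]
    - [0, 0, 0]
    - [0, 0, 0]
    - [0, 0, 0]
    - [0, 0, 0]
    - [0, 0, 0]
    - [0, 0, 0]
    - [0, 0, 0]
  grip: [1, 1, 1, 1, 0, 0, 0, 0, 0, 0]
  force: 40

```text
time: 1.77
tool_pos: [0.4334, 0.1652, 0.0898]
eef_rot: [[-0.893, -0.451, 0.003], [-0.451, 0.893, 0.0], [-0.003, -0.001, -1.0]]
ft_force: [-0.4, -1.4, 5.4]
width: 0.017
```

```bash
python3 - <<'E'
from h import *
s=ctrl.sense();print(s["qpos"],s["width"],s["ft_force"])
c=np.array([.571,.157]);p=np.array(s["tool_pos"])[:2];R0=np.array(s["eef_rot"])
r=p-c;print(np.linalg.norm(r))
c=p-r/np.linalg.norm(r)*.14; r=p-c
for a in range(7,64,7):
    q=c+Ro.from_euler('z',a,degrees=True).as_matrix()[:2,:2]@r; print(a,np.round(R0.T@np.r_[(q-p)*1000,0],1).tolist())
E
```

```text
[ 3.64511568e-01  4.96368619e-02 -4.37208358e-01  1.08114323e+00
 -6.24105166e-04 -1.02993702e-01] 0.016990275954822113 [-0.44883045 -1.44380595  5.36040135]
0.13782067500115003
7 [7.7, -15.3, -0.0]
14 [13.4, -31.4, -0.0]
21 [17.2, -48.0, -0.0]
28 [18.9, -65.1, 0.0]
35 [18.5, -82.1, 0.0]
42 [16.0, -99.1, 0.0]
49 [11.5, -115.5, 0.1]
56 [5.0, -131.4, 0.1]
63 [-3.3, -146.3, 0.1]
```

Call:
step_arm:
  delta_pos:
    - [8, -15, 0]
    - [13, -31, 0]
    - [17, -48, 0]
    - [19, -65, 0]
    - [18.5, -82, 0]
    - [16, -99, 0]
    - [11.5, -115.5, 0]
    - [5, -131, 0]
    - [0.5, -140, 0]
    - [0.5, -140, 0]
  turn:
    - [0, 0, 0]
    - [0, 0, 0]
    - [0, 0, 0]
    - [0, 0, 0]
    - [0, 0, 0]
    - [0, 0, 0]
    - [0, 0, 0]
    - [0, 0, 0]
    - [0, 0, 0]
    - [0, 0, 0]
  grip: [0, 0, 0, 0, 0, 0, 0, 0, 0, 0]

```text
time: 2.6
tool_pos: [0.4961, 0.0389, 0.0891]
eef_rot: [[-0.893, -0.45, 0.001], [-0.45, 0.893, 0.0], [-0.001, -0.0, -1.0]]
ft_force: [-2.7, -0.2, 8.0]
width: 0.0173
```

Call:
step_arm:
  delta_pos:
    - [0, 0, 0]
    - [0, 0, 0]
    - [0, 0, 0]
    - [0, 0, 0]
  turn:
    - [0, 0, 0]
    - [0, 0, 0]
    - [0, 0, 0]
    - [0, 0, 0]
  grip: [0, 0.6, 1, 1]

```text
time: 2.93
tool_pos: [0.4949, 0.0398, 0.0882]
eef_rot: [[-0.893, -0.451, -0.0], [-0.451, 0.893, 0.0], [0.0, 0.0, -1.0]]
ft_force: [0.1, -0.3, -0.9]
width: 0.0526
```

Call:
step_arm:
  delta_pos:
    - [0, 0, 0]
    - [0, 0, -40]
    - [0, 0, -80]
    - [0, 0, -130]
    - [0, 0, -130]
  turn:
    - [0, 0, 0]
    - [0, 0, 0]
    - [0, 0, 0]
    - [0, 0, 0]
    - [0, 0, 0]
  grip: [1, 1, 1, 1, 1]

```text
time: 3.35
tool_pos: [0.4971, 0.04, 0.225]
eef_rot: [[-0.893, -0.451, 0.009], [-0.451, 0.893, 0.001], [-0.008, -0.003, -1.0]]
ft_force: [0.5, 0.8, 0.9]
width: 0.0855
```

```bash
python3 - <<'E'
from h import *
rel((.4816,.4345,.218),Rt(169.8))
E
```

```text
d [-163.9, 359.2, 7.1] turn [-0.4, 0.3, -53.0]
```

Call:
step_arm:
  delta_pos:
    - [-164, 359, 5]
    - [-164, 359, 5]
    - [-164, 359, 5]
    - [-164, 359, 5]
    - [-164, 359, 5]
    - [-164, 359, 5]
    - [-164, 359, 5]
    - [-164, 359, 5]
    - [-164, 359, 5]
    - [-164, 359, 5]
  turn:
    - [0, 0, -53]
    - [0, 0, -53]
    - [0, 0, -53]
    - [0, 0, -53]
    - [0, 0, -53]
    - [0, 0, -53]
    - [0, 0, -53]
    - [0, 0, -53]
    - [0, 0, -53]
    - [0, 0, -53]
  grip: [1, 1, 1, 1, 1, 1, 1, 1, 1, 1]

```text
time: 4.18
tool_pos: [0.4786, 0.4386, 0.212]
eef_rot: [[-0.174, -0.985, -0.001], [-0.985, 0.174, 0.001], [-0.001, 0.001, -1.0]]
ft_force: [-0.7, -1.1, -0.2]
width: 0.0856
```

```bash
python3 - <<'E'
from h import *
for n in("top","scene"):
    im,d,m=snap(n);P=cloud(d,m);np.savez(f"pics/{n}1.npz",im=im,P=P);cv2.imwrite(f"pics/{n}1.png",im)
    mm,Q,a,nn,sd=patchfit(im,P,(.571,.157));
    if n=="top":cv2.imwrite("pics/crop2.png",cv2.resize(im[100:300,150:400],None,fx=3,fy=3,interpolation=cv2.INTER_CUBIC))
    r=cv2.minAreaRect((Q[:,:2]*1000).astype(np.float32))
    print(n,len(Q),Q.mean(0).round(4),nn.round(3),"slope",np.degrees(np.arccos(nn[2])).round(2),"dir",np.degrees(np.arctan2(-nn[1],-nn[0])).round(2),sd,np.round(r[0],1),np.round(r[1],1),r[2])
    if n=="top":
        w=(P[...,2]>.115)&(P[...,2]<.14)&(np.hypot(P[...,0]-.495,P[...,1]-.04)<.03);print("handle",P[w].mean(0),w.sum())
rel((.4816,.4345,.010),Rt(169.8));print(ctrl.sense()["qpos"])
E
```

```text
top 102 [0.5604 0.1613 0.0944] [-0.478  0.118  0.871] slope 29.47 dir -13.85 0.0024285675551277684 [561.4 161.1] [12.2 59.5] 74.65875244140625
handle [0.49398383 0.03894048 0.12548013] 41
scene 371 [0.5569 0.1549 0.094 ] [-0.462  0.131  0.877] slope 28.73 dir -15.82 0.001386976493056837 [556.4 155.1] [46.3 63.9] 75.5790786743164
d [2.4, -3.6, 201.5] turn [0.1, -0.0, 0.2]
[ 7.40293275e-01  3.67956717e-01  2.27779878e-01  1.43191789e+00
  5.00117899e-04 -6.56381137e-01]
```

View pics/crop2.png

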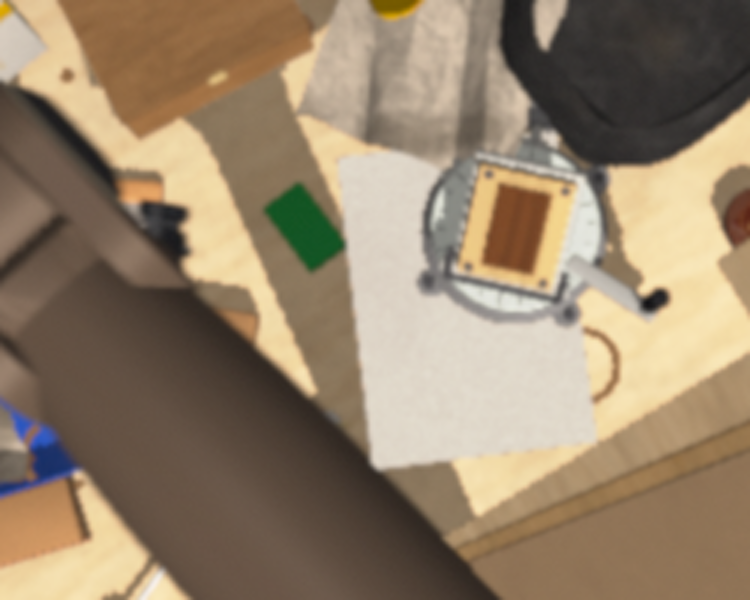

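Call:
step_arm:
  delta_pos:
    - [2.5, -3.5, 40]
    - [2.5, -3.5, 80]
    - [2.5, -3.5, 120]
    - [2.5, -3.5, 150]
    - [2.5, -3.5, 180]
    - [2.5, -3.5, 203]
    - [2.5, -3.5, 203]
    - [2.5, -3.5, 203]
  turn:
    - [0, 0, 0]
    - [0, 0, 0]
    - [0, 0, 0]
    - [0, 0, 0]
    - [0, 0, 0]
    - [0, 0, 0]
    - [0, 0, 0]
    - [0, 0, 0]
  grip: [1, 1, 1, 1, 1, 1, 1, 1]

```text
time: 4.95
tool_pos: [0.4821, 0.4294, 0.0095]
eef_rot: [[-0.178, -0.984, -0.002], [-0.984, 0.178, -0.002], [0.003, 0.002, -1.0]]
ft_force: [0.7, 0.5, 0.4]
width: 0.0852
```

Call:
step_arm:
  delta_pos:
    - [0, 0, 0]
    - [0, 0, 0]
    - [0, 0, 0]
    - [0, 0, 0]
    - [0, 0, 0]
    - [0, 0, 0]
    - [0, 0, 0]
  turn:
    - [0, 0, 0]
    - [0, 0, 0]
    - [0, 0, 0]
    - [0, 0, 0]
    - [0, 0, 0]
    - [0, 0, 0]
    - [0, 0, 0]
  grip: [0, 0, 0, 0, 0, 0, 0]
  force: 50

```text
time: 5.53
tool_pos: [0.4838, 0.4318, 0.0126]
eef_rot: [[-0.178, -0.984, 0.003], [-0.984, 0.178, 0.002], [-0.003, -0.002, -1.0]]
ft_force: [0.7, -0.6, 5.5]
width: 0.0434
```

Call:
step_arm:
  delta_pos:
    - [0, 0, -20]
    - [0, 0, -50]
    - [0, 0, -90]
    - [0, 0, -130]
    - [0, 0, -170]
    - [0, 0, -200]
    - [0, 0, -200]
    - [0, 0, -200]
  turn:
    - [0, 0, 0]
    - [0, 0, 0]
    - [0, 0, 0]
    - [0, 0, 0]
    - [0, 0, 0]
    - [0, 0, 0]
    - [0, 0, 0]
    - [0, 0, 0]
  grip: [0, 0, 0, 0, 0, 0, 0, 0]

```text
time: 6.2
tool_pos: [0.4836, 0.4318, 0.2135]
eef_rot: [[-0.177, -0.984, 0.004], [-0.984, 0.177, 0.004], [-0.005, -0.004, -1.0]]
ft_force: [-0.6, 0.7, -0.9]
width: 0.0436
```

```bash
python3 - <<'E'
from h import *
im,d,m=snap("top");P=cloud(d,m);np.savez("pics/top2.npz",im=im,P=P)
im2,d2,m2=snap("scene");P2=cloud(d2,m2);np.savez("pics/scene2.npz",im=im2,P=P2)
s=ctrl.sense();print(np.round(s["tool_pos"],4),s["width"],np.round(s["ft_force"],1))
T=np.linalg.inv(m2["world_from_camera"]);q=T[:3,:3]@s["tool_pos"]+T[:3,3];K=np.array(m2["camera_matrix"]);u=(K@q/q[2])[:2];print("tcp px",u)
u=u.astype(int);cr=im2[max(u[1]-45,0):u[1]+45,max(u[0]-50,0):u[0]+50];cv2.imwrite("pics/crop3.png",cv2.resize(cr,None,fx=4,fy=4,interpolation=cv2.INTER_CUBIC))
# patch by colour: print hsv at points
for n,I,PP in(("top",im,P),("scene",im2,P2)):
    h=cv2.cvtColor(I,cv2.COLOR_BGR2HSV)
    near=(np.hypot(PP[...,0]-.571,PP[...,1]-.157)<.08)&(PP[...,2]>.06)
    cv2.imwrite(f"pics/near_{n}.png",near*255)
    vs=np.argwhere(near);v0,u0=vs.min(0);v1,u1=vs.max(0);print(n,u0,u1,v0,v1)
    vc=(v0+v1)//2;print([h[vc,x].tolist() for x in range(u0,u1+1,3)])
E
```

```text
[0.4825 0.4308 0.2096] 0.04374819106300013 [ 0.3  1.1 -0.9]
tcp px [243.82411775 140.84189624]
top 297 345 150 199
[[40, 11, 137], [35, 11, 137], [20, 19, 162], [17, 110, 217], [19, 110, 237], [17, 121, 219], [12, 173, 125], [12, 175, 127], [12, 170, 117], [12, 171, 127], [11, 169, 118], [12, 158, 134], [20, 111, 239], [21, 107, 243], [21, 55, 236], [30, 8, 226], [34, 9, 223]]
scene 296 351 209 257
[[16, 29, 131], [15, 25, 162], [18, 109, 222], [17, 120, 176], [10, 164, 104], [12, 171, 100], [11, 173, 102], [11, 172, 104], [10, 167, 101], [11, 167, 99], [12, 166, 106], [16, 124, 156], [18, 113, 224], [18, 108, 228], [18, 112, 226], [17, 115, 220], [17, 107, 165], [16, 33, 183], [18, 25, 175]][ WARN:0@5.799] global loadsave.cpp:1063 imwrite_ Unsupported depth image for selected encoder is fallbacked to CV_8U.
```

View pics/crop3.png

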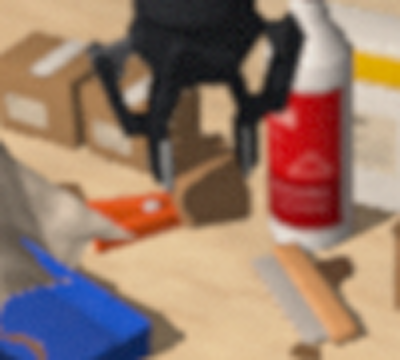

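The block is in the grip. Next I'll measure the patch by its colour saturation in both views.

```bash
python3 - <<'E'
from h import *
ns=[];cs=[]
for n in("top","scene"):
    z=np.load(f"pics/{n}2.npz");I=z["im"];P=z["P"];h=cv2.cvtColor(I,cv2.COLOR_BGR2HSV)
    def pf(m):
        m=cv2.morphologyEx(m.astype(np.uint8),cv2.MORPH_OPEN,np.ones((3,3)));k,l,s,_=cv2.connectedComponentsWithStats(m);m=(l==1+np.argmax(s[1:,4]));Q=P[m];w=np.ones(len(Q),bool)
        for _ in range(4):
            a=np.linalg.lstsq(np.c_[Q[w,:2],np.ones(w.sum())],Q[w,2],rcond=None)[0]; r=Q[:,2]-np.c_[Q[:,:2],np.ones(len(Q))]@a; w=abs(r)<2*r[w].std()
        nn=np.r_[-a[:2],1];nn/=np.linalg.norm(nn);return Q,nn,r[w].std(),Q[w].mean(0),w.sum()
    near=(np.hypot(P[...,0]-.571,P[...,1]-.157)<.06)&(P[...,2]>.06)
    for name,m in(("patch",near&(h[...,1]>135)),("panel+patch",near&(h[...,1]>95)&(P[...,2]<.135))):
        Q,nn,sd,c,k=pf(m);x=np.r_[0,0,1]-nn*nn[2];x/=np.linalg.norm(x);y=np.cross(nn,x)
        r=cv2.minAreaRect((np.c_[(Q-c)@x,(Q-c)@y]*1000).astype(np.float32));ctr=c+x*r[0][0]/1000+y*r[0][1]/1000
        print(n,name,k,"slope",np.degrees(np.arccos(nn[2])).round(2),"dir",np.degrees(np.arctan2(-nn[1],-nn[0])).round(2),"sd",sd.round(4),"mean",c.round(4),"ctr",ctr.round(4),np.round(r[1],1),round(r[2],1))
E
```

```text
top patch 412 slope 29.48 dir -14.47 sd 0.002 mean [0.5618 0.1588 0.0953] ctr [0.561  0.1584 0.095 ] [78.9 45.8] 0.5
top panel+patch 952 slope 29.03 dir -13.89 sd 0.0023 mean [0.5631 0.1589 0.0949] ctr [0.5624 0.1597 0.0944] [101.1  82.4] 0.1
scene patch 376 slope 29.17 dir -15.39 sd 0.0015 mean [0.5568 0.1552 0.0939] ctr [0.5563 0.1562 0.0935] [50.7 75.7] 90.0
scene panel+patch 909 slope 28.67 dir -13.7 sd 0.0019 mean [0.5582 0.151  0.0939] ctr [0.5575 0.1556 0.0929] [98.4 92.6] 0.3
```

```bash
cat >> h.py <<'E'
C=np.array([.5588,.157,.0945]);S=29.2;D=-14.5
def goal(off):
    s,d=np.radians([S,D]);n=np.array([-np.sin(s)*np.cos(d),-np.sin(s)*np.sin(d),np.cos(s)])
    R=Rt(90+D,-n);return C+n*(.0126+off)+R[:,0]*.0015,R
E
python3 - <<'E'
from h import *
p,R=goal(.09);print(p,R);rel(p,R)
E
```

```text
[0.50907227 0.16986046 0.18333002] [[-8.45117449e-01  2.50380004e-01  4.72320178e-01]
 [ 2.18562233e-01  9.68147640e-01 -1.22150303e-01]
 [-4.87859659e-01  3.63426821e-17 -8.72922077e-01]]
d [252.0, -72.5, 26.4] turn [24.0, -22.3, 92.0]
```

Call:
step_arm:
  delta_pos:
    - [40, -12, 0]
    - [80, -24, 0]
    - [110, -35, 0]
    - [140, -45, 0]
    - [170, -55, 0]
    - [200, -63, 0]
    - [225, -70, 0]
    - [240, -72, 0]
    - [252, -72.5, 0]
    - [252, -72.5, 0]
  turn:
    - [17, -16, 65]
    - [17, -16, 65]
    - [17, -16, 65]
    - [17, -16, 65]
    - [17, -16, 65]
    - [17, -16, 65]
    - [17, -16, 65]
    - [17, -16, 65]
    - [17, -16, 65]
    - [17, -16, 65]
  grip: [0, 0, 0, 0, 0, 0, 0, 0, 0, 0]

```text
time: 7.13
tool_pos: [0.5075, 0.1673, 0.2078]
eef_rot: [[-0.902, -0.215, 0.375], [-0.233, 0.972, -0.003], [-0.364, -0.09, -0.927]]
ft_force: [-0.3, 0.4, -0.1]
width: 0.0441
```

```bash
python3 - <<'E'
from h import *
p,R=goal(.06);rel(p,R);s=ctrl.sense();print(np.round(s["tool_pos"],3),s["width"],np.round(s["qpos"],2))
E
```

```text
d [4.5, 0.1, 52.9] turn [7.0, -6.4, 26.6]
[0.507 0.167 0.208] 0.04409695742262522 [ 0.4  -0.14 -0.43  0.93 -0.15  0.14]
```

Call:
step_arm:
  delta_pos:
    - [0, 0, 0]
    - [1, 0, 10]
    - [2, 0, 20]
    - [3, 0, 30]
    - [4.5, 0, 42]
    - [4.5, 0, 53]
    - [4.5, 0, 53]
    - [4.5, 0, 53]
  turn:
    - [7, -6.4, 26.6]
    - [7, -6.4, 26.6]
    - [7, -6.4, 26.6]
    - [7, -6.4, 26.6]
    - [7, -6.4, 26.6]
    - [7, -6.4, 26.6]
    - [7, -6.4, 26.6]
    - [7, -6.4, 26.6]
  grip: [0, 0, 0, 0, 0, 0, 0, 0]

```text
time: 7.8
tool_pos: [0.5239, 0.1683, 0.1572]
eef_rot: [[-0.848, 0.244, 0.471], [0.212, 0.97, -0.12], [-0.486, -0.002, -0.874]]
ft_force: [-0.2, 0.2, 0.2]
width: 0.0438
```

```bash
python3 - <<'E'
from h import *
im,d,m=snap("scene")
p,R=goal(.0);rel(p,R);s=ctrl.sense();print(np.round(s["tool_pos"],3),s["width"],np.round(s["ft_force"],2),np.round(s["wrist_torque"],3))
cv2.imwrite("pics/crop4.png",cv2.resize(im[140:290,240:400],None,fx=4,fy=4,interpolation=cv2.INTER_CUBIC))
E
```

```text
d [1.1, -2.8, 60.8] turn [0.1, -0.0, 0.4]
[0.524 0.169 0.158] 0.044044919202618604 [0.69 0.19 0.18] [0.133 0.451 0.024]
```

View pics/crop4.png

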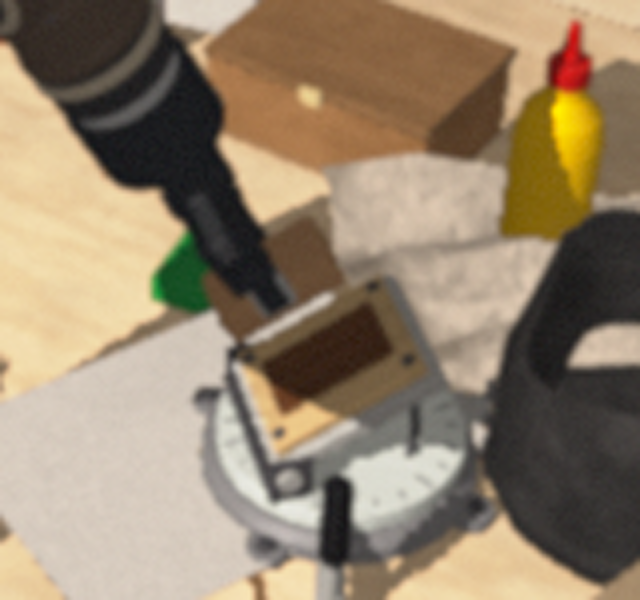

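The block looks parallel to the panel. I'll check its pose in the tool frame using depth.

```bash
python3 - <<'E'
from h import *
s=ctrl.sense();R0=np.array(s["eef_rot"]);p0=np.array(s["tool_pos"])
for n in("scene","top"):
    im,d,m=snap(n);P=cloud(d,m);h=cv2.cvtColor(im,cv2.COLOR_BGR2HSV)
    L=(P-p0)@R0*1000
    w=(abs(L[...,0])<50)&(abs(L[...,1])<32)&(L[...,2]>-35)&(L[...,2]<25)&(h[...,1]>60)&(h[...,0]<22)
    w=cv2.morphologyEx(w.astype(np.uint8),cv2.MORPH_OPEN,np.ones((2,2)))>0
    Q=L[w];print(n,len(Q),"pct2/98",np.percentile(Q,[2,50,98],axis=0).round(1).tolist())
    if n=="scene":
        side=Q[Q[:,1]<-14]
        for a in range(-40,41,10):
            k=side[abs(side[:,0]-a)<5]
            if len(k)>2:print(a,len(k),np.percentile(k[:,2],[3,97]).round(1),np.median(k[:,1]).round(1))
    else:
        t=Q[(Q[:,2]<-5)]
        if len(t)>10:
            a=np.linalg.lstsq(np.c_[t[:,:2],np.ones(len(t))],t[:,2],rcond=None)[0];print("top plane",a,len(t),t.min(0),t.max(0))
E
```

```text
scene 377 pct2/98 [[-37.2, -26.6, -16.5], [-16.1, -18.4, -11.7], [31.9, 158.0, 179.3]]
-40 12 [-14.5   5.1] -21.2
-30 44 [-15.7   7.1] -23.2
-20 46 [-15.6   6.7] -22.6
-10 21 [-15.7   7.8] -23.0
10 13 [-54.1   4.1] -25.5
20 39 [-15.7   7.6] -23.0
30 34 [-15.    6.6] -23.4
top 386 pct2/98 [[nan, nan, nan], [nan, nan, nan], [nan, nan, nan]]
top plane [  0.22579081   0.08342863 -13.11359509] 358 [ -42.99606146  -33.76460896 -138.15049109] [ 7.55248541 22.72794453 -5.3224019 ]
```

Call:
step_arm:
  delta_pos:
    - [1, -2.5, 15]
    - [1, -2.5, 30]
    - [1, -2.5, 42]
    - [1, -2.5, 50]
    - [1, -2.5, 54]
    - [1, -2.5, 56]
    - [1, -2.5, 57]
    - [1, -2.5, 57]
  turn:
    - [0, 0, 0.4]
    - [0, 0, 0.4]
    - [0, 0, 0.4]
    - [0, 0, 0.4]
    - [0, 0, 0.4]
    - [0, 0, 0.4]
    - [0, 0, 0.4]
    - [0, 0, 0.4]
  grip: [0, 0, 0, 0, 0, 0, 0, 0]

```text
time: 8.62
tool_pos: [0.551, 0.1602, 0.1098]
eef_rot: [[-0.844, 0.249, 0.475], [0.22, 0.968, -0.118], [-0.489, 0.004, -0.872]]
ft_force: [0.4, 0.4, 0.2]
width: 0.0437
```

```bash
cat > st.py <<'E'
from h import *
s=ctrl.sense();R0=np.array(s["eef_rot"]);print("t",s["time"],"w",s["width"],"Ftool",(R0.T@s["ft_force"]).round(2),"Mtool",(R0.T@s["wrist_torque"]).round(3))
p,R=goal(0);rel(p,R)
E
python3 st.py
```

```text
t 8.6167 w 0.04372939189995357 Ftool [-0.34  0.47 -0.05] Mtool [0.01  0.536 0.024]
d [1.7, -1.1, 4.9] turn [0.2, 0.1, -0.1]
```

Call:
step_arm:
  delta_pos:
    - [1, -0.5, 2]
    - [1, -0.5, 3]
    - [1, -0.5, 4]
    - [1, -0.5, 5]
    - [1, -0.5, 6]
    - [1, -0.5, 7]
    - [1, -0.5, 7]
    - [1, -0.5, 7]
  turn:
    - [0, 0, 0]
    - [0, 0, 0]
    - [0, 0, 0]
    - [0, 0, 0]
    - [0, 0, 0]
    - [0, 0, 0]
    - [0, 0, 0]
    - [0, 0, 0]
  grip: [0, 0, 0, 0, 0, 0, 0, 0]

```text
time: 9.28
tool_pos: [0.5524, 0.1592, 0.1044]
eef_rot: [[-0.844, 0.249, 0.475], [0.219, 0.969, -0.118], [-0.489, 0.004, -0.872]]
ft_force: [-17.1, 0.1, 16.5]
width: 0.0436
```

```bash
python3 st.py
```

```text
t 9.2833 w 0.0435650825926278 Ftool [  6.38  -4.1  -22.57] Mtool [1.015 1.771 0.031]
d [0.4, -0.6, -0.7] turn [0.3, 0.1, -0.0]
```

Call:
step_arm:
  delta_pos:
    - [1, -1, 0]
    - [2, -1.5, 0]
    - [2, -1.5, 0]
    - [2, -1.5, 0]
  turn:
    - [0, 0, 0]
    - [0, 0, 0]
    - [0, 0, 0]
    - [0, 0, 0]
  grip: [0, 0, 0, 0]

```text
time: 9.62
tool_pos: [0.5523, 0.1592, 0.1044]
eef_rot: [[-0.842, 0.248, 0.478], [0.22, 0.969, -0.116], [-0.492, 0.007, -0.871]]
ft_force: [-7.0, 2.3, 10.5]
width: 0.0437
```

```bash
python3 st.py
```

```text
t 9.6167 w 0.04365365484554177 Ftool [  1.21   0.59 -12.79] Mtool [-0.003  0.631 -0.135]
d [0.4, -0.5, -0.6] turn [0.4, 0.3, -0.1]
```

Call:
step_arm:
  delta_pos:
    - [0, 0, 1]
    - [0, 0, 2]
    - [0, 0, 2]
    - [0, 0, 2]
    - [0, 0, 2]
    - [0, 0, 2]
    - [0, 0, 2]
    - [0, 0, 2]
  turn:
    - [0, 0, 0]
    - [0, 0, 0]
    - [0, 0, 0]
    - [0, 0, 0]
    - [0, 0, 0]
    - [0, 0, 0]
    - [0, 0, 0]
    - [0, 0, 0]
  grip: [0, 0, 0, 0, 0, 0, 0, 0]

```text
time: 10.28
tool_pos: [0.5525, 0.1592, 0.1043]
eef_rot: [[-0.842, 0.247, 0.479], [0.219, 0.969, -0.116], [-0.492, 0.007, -0.87]]
ft_force: [-24.2, 2.9, 28.7]
width: 0.0438
```

```bash
python3 st.py; python3 - <<'E'
from h import *
a,_,_=snap("scene");b,d,m=snap("top");P=cloud(d,m)
w=(P[...,2]>.115)&(P[...,2]<.14)&(np.hypot(P[...,0]-.495,P[...,1]-.04)<.03);print("handle",P[w].mean(0) if w.any() else None)
f=lambda x:cv2.resize(x,None,fx=3.2,fy=3.2,interpolation=cv2.INTER_CUBIC)
cv2.imwrite("pics/crop5.png",np.hstack([f(a[150:290,250:370]),f(b[110:250,260:380])]))
E
python3 st.py
```

```text
t 10.2833 w 0.043833889668906834 Ftool [  6.91  -2.98 -36.94] Mtool [ 1.035  1.926 -0.132]
d [0.5, -0.5, -0.8] turn [0.5, 0.3, -0.1]
handle [0.49408654 0.03887507 0.12617389]
t 10.3833 w 0.04360351323321737 Ftool [  7.01  -2.32 -36.85] Mtool [ 1.106  1.999 -0.109]
d [0.5, -0.5, -0.8] turn [0.4, 0.3, -0.1]
```

View pics/crop5.png

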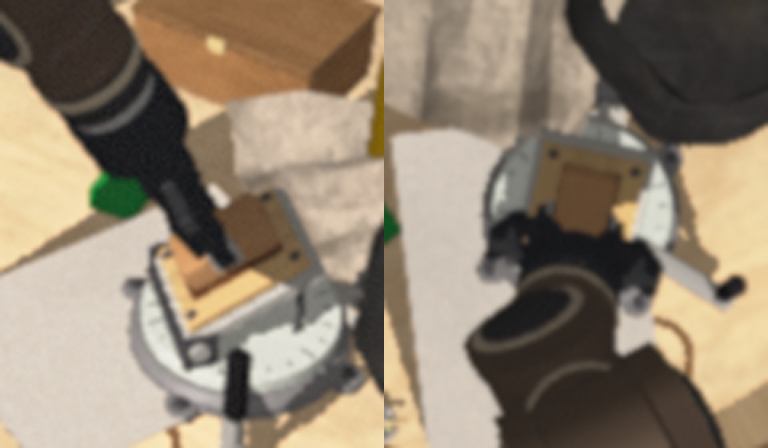

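Contact is flush at 37 N with the pressure a little to the -y side. I'll ease off to about 20 N and trim the roll by a few tenths of a degree.

Call:
step_arm:
  delta_pos:
    - [0.3, 0, -1]
    - [0.4, 0, -1.4]
    - [0.4, 0, -1.4]
    - [0.4, 0, -1.4]
    - [0.4, 0, -1.4]
    - [0.4, 0, -1.4]
  turn:
    - [0.2, 0.1, 0]
    - [0.4, 0.2, 0]
    - [0.4, 0.2, 0]
    - [0.4, 0.2, 0]
    - [0.4, 0.2, 0]
    - [0.4, 0.2, 0]
  grip: [0, 0, 0, 0, 0, 0]

```text
time: 10.88
tool_pos: [0.5524, 0.1593, 0.1044]
eef_rot: [[-0.844, 0.252, 0.474], [0.22, 0.968, -0.122], [-0.489, 0.002, -0.872]]
ft_force: [-10.5, 1.6, 16.0]
width: 0.0438
```

```bash
python3 st.py
```

```text
t 10.8833 w 0.04375692725169913 Ftool [  1.39  -1.05 -19.12] Mtool [ 0.009  0.762 -0.044]
d [0.4, -0.6, -0.6] turn [0.0, 0.1, -0.1]
```

```bash
python3 -c "
from bench import ctrl
print(ctrl.close_job())"
```

```text
the job is handed in; nothing more can be done
None
```

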